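# Turn the cake slice over in its crock

### The arm

A 6-joint arm with a two-finger parallel gripper is mounted at the origin on the work surface. World frame = base frame: x ahead of the robot, y to its left, z up, the work surface at z = 0. Lengths are in m, angles in rad, forces in N, time in s.
With the tool pointing down it reaches from about 0.375 to 0.9 m from the base axis. Payload 3.1 kg.
Tool frame: the origin (TCP) lies at the centre of the arm's flange, where the gripper is bolted on; the fingertips stand 182 mm ahead of it and the grasp point (between the pads) lies 164 mm ahead of it; z points along the fingers, y is the line along which they close (so a half turn about z gives the same grasp; the last joint's range is limited). The gripper opens to 87 mm and grips with 3 to 60 N. Pads are 19 mm wide; open, the fingers measure 117 mm over their backs; the gripper's body (75 mm by 190 mm) begins 51 mm behind the grasp point.
Start: joints at [-1.409, 0.527, 1.433, -0, 1.181, -0.178], TCP at [0.208, -0.589, 0.405] pointing down, gripper open.
Joint ranges: [-3.08, 3.08], [-0.75, 2.2], [0.22, 2.44], [-1.43, 4.57], [0, 2.65], [-2.85, 2.85]. Speed limits (rad/s): [2.79, 2.79, 3.14, 3.14, 3.14, 3.14].

### API

Orientations are given as a unit quaternion [x, y, z, w].
In Python, from rig import * gives the robot as it stands.
- The arm moves only by the tool move_arm, never from a script. Its argument "commands" is a list that holds one entry, the list of rows, each a list of 6 numbers: the shift along the tool's x, y, z in units of 40 mm (1.0 is 40 mm), then the turn, a rotation vector about the tool's x, y, z in rad. A call has 1 to 12 rows; each row is the pose to reach, as a shift and turn from the pose commanded when the call began, along the tool's axes at that moment; what a row does not reach only later rows make up. A row lasts 1/8 s, in which the tool goes at most 62.5 mm and 10.7 degrees, less where a joint would pass 70% of its speed; a pose out of reach is approached as far as the arm can. A call with a gripper value outside its range is refused whole. "claw" is the closure, from -1 (fully open) to 1 (shut), so that 0 is half open, set as the call begins (left out, the last holds). The fingers move at their own pace and stop on an object; "squeeze" is the grip in N (left out, the last holds). Time passes only in rows, so rows that repeat a pose let the fingers close. It gives the time, the measured TCP pose, the force, the opening and the grip force at its end, in the units of the state.
- get_obs(): the state, without advancing time (a new reading comes with each control period).
- camera(name): name is "side" or "top"; returns a dict with "pixels" (420x560x3 uint8, blue, green, red), "range_z" (420x560 float32, m along the optical axis (not along the pixel's ray), 0 where there is no reading), "camera_matrix" (3x3 intrinsics, pixels), "extrinsics" (4x4, takes a point from world to camera coordinates). Camera axes: x right, y up, looking along -z (the intrinsics and any distortion apply to the point x, -y, -z); pixel columns grow to the right and rows downward; lengths in m; the calibration is good to about 2 mm. A picture is of the moment at which its call begins.
- hand_in(): hands the job in; it is judged then, once.
The state is a dict: "time": time; "q": joint angles; "joint_velocities": joint speeds; "joint_torque": joint torques, N m; "position": TCP position; "tool_rot": TCP orientation; "ft_force": force on the tool from outside, world axes, zero at the start; "moment": the same for the moment, N m; "grip_width": finger opening in m; "grip_force": force on a finger pad.
Only numpy, scipy, OpenCV 4.12 (cv2) and the standard library are available. Lean on these libraries where they do the work, as an engineer would, in place of code of your own. Each camera call takes 0.05 s, during which the arm holds its last target. There are 200 camera calls.

### The job

The cake slice has been left standing blade-down in its stoneware crock: pull it out, turn it end for end and stand it back in the crock handle-down, blade up, lowering it in rather than letting it drop. If you lay it down to change your grip, use the white cutting board; it must never touch the tablecloth. Leave the crock standing where it is and do not disturb the jar, the tubs or the cake box.

Things in the scene. Friction and masses are not known exactly. Their poses are not given: they have to be found in the camera images.
- slice: Cake slice (flat serving turner), 200 mm long, about 110 g: wooden handle 106 mm long, 22 wide, 16 thick; round steel neck 10 mm thick, bending down; flat slotted steel blade 62 mm long, 52 wide, 3 thick. Origin on the handle's axis, 100 mm from either end, near the centre of mass. x runs from butt to blade, y across the width, z up when it lies on its blade. Starts blade-down in the crock.
- slice_butt (a point): Centre of the handle's end face (slice frame x = -100 mm, z = 0). At the start it is the top end, about 190 mm above the table: the handle slopes about 29 degrees from vertical, back towards the robot side of the table (within 45 degrees of the -x direction), the neck leaning on the rim; the upper 95 mm of the handle stand clear above the rim.
- slice_neck (a point): Point on the axis of the 10 mm round neck, between handle and blade (slice frame x = +30 mm, z = -7 mm). When the slice lies on its blade it rests steadily on blade and handle butt, this point 11 mm, the origin 16 mm and the handle's axis at the butt 8 mm above the surface.
- slice_tip (a point): Middle of the blade's far edge (slice frame x = +100 mm, z = -16.5 mm; the blade's plane lies 16.5 mm below the handle's axis).
- crock: Grey-beige stoneware crock with a brown band, round, straight-sided, open on top, 90 mm outside and 76 mm inside diameter, 108 mm high, inner floor 8 mm above its underside, 0.9 kg, loose on the table. Origin at the centre of its underside, z up. It stands either left or right of the board; the big jar is on the other side.
- board: White plastic cutting board, 220 mm (its x) by 280 mm (its y), 20 mm thick, fixed to the table. Origin at the centre of its underside; x points away from the robot, turned by up to 12 degrees.
- table: The stall table with its black tablecloth; top at z = 0. The slice must not touch it.
- big_jar: Bystander: amber glass jar with a gold lid, 84 mm diameter, 135 mm high, 0.7 kg, loose. Origin at the centre of its underside.
- tub0: Bystander: kraft tub with a lid, 66 mm diameter, 61 mm high, loose, beyond the board. Origin at the centre of its underside.
- tub1: Bystander: a second such tub.
- cake_box: Bystander: white cake box with red bands, 110 by 210 by 55 mm high, loose, beyond the board. Origin at the centre of its underside.

How it is judged:
On the way:
1. the slice is pulled out: its blade edge is above the crock's rim (z of slice_tip in the frame of crock above 0.112 m), for 0.1 s.
At the end, for the whole second after the job is handed in: The slice stands at rest in the crock with its handle down: the butt inside the crock and within 17 mm of its inner floor, the blade up, leaning no more than about 43 degrees. The crock stands upright within 40 mm of where it was (z of slice_butt in the frame of crock below 0.025 m and horizontal distance between slice_butt and crock below 0.04 m and angle between slice's own x axis and vertical below 0.75 rad and linear speed of slice below 0.03 m/s and angular speed of slice below 0.3 rad/s and distance of crock from where it was at the start of the episode below 0.04 m and angle between crock's own z axis and vertical below 0.1 rad); the robot touches nothing.
It fails at once if the slice touches the tablecloth (contact force between slice and table above 0.3 N).
It fails at once if the slice is let drop into the crock (faster than 0.8 m/s there while the fingers do not touch it: a free fall of about 35 mm) (contact force between slice and the fingers below 0.05 N and linear speed of slice above 0.8 m/s and horizontal distance between slice_butt and crock below 0.06 m).
It fails at once if the crock is tipped more than 20 degrees (angle between crock's own z axis and vertical above 0.35 rad).
It fails at once if a bystander is shifted by more than 30 mm or tipped over (distance of any of big_jar, tub0, tub1, cake_box from where it was at the start of the episode above 0.03 m or angle between any of big_jar, tub0, tub1, cake_box's own z axis and vertical above 0.35 rad).
It also fails if it takes over 72 s, if anything falls off the work surface, if the arm or the gripper's body presses on something with over 40 N, if the wrist force passes 120 N, or if a joint passes its speed limit or range.

## Working session

There is one attempt and no reset: what is moved stays moved. The work goes in short steps, Python scripts to look and compute and a tool call to move; the robot and the scene stay as the last step left them, time stands still between calls to the robot, and variables do not carry over. Pictures are saved under pics/ and viewed, at most 12 in all, crops included, and the job is handed in when it is done.

Besides the shell and the picture viewer there is one more tool, called as name([rows], argument=value, ...), one row to a line, values as JSON. move_arm: Moves the arm, as the interface text tells. Its arguments: {"type":"object","properties":{"commands":{"type":"array","items":{"type":"array","items":{"type":"array","items":{"type":"number"}}}},"claw":{"type":"number"},"squeeze":{"type":"number"}},"required":["commands"]}

```bash
mkdir -p pics; ls; python3 - <<'E'
from rig import *
import cv2,numpy as np
o=get_obs();print(o)
for n in("top","side"):
    c=camera(n);cv2.imwrite(f"pics/{n}0.png",c["pixels"]);np.savez(f"{n}0.npz",**c);print(c["camera_matrix"],c["extrinsics"],[k for k in c])
E
```

```text
pics
{'time': 0.0, 'q': array([-1.40950430e+00,  5.28464134e-01,  1.43390124e+00, -1.68121654e-07,
        1.18139845e+00, -1.78503111e-01]), 'joint_velocities': array([-0.00093451, -0.00031516, -0.00123118, -0.00058959, -0.00013072,
       -0.00165363]), 'joint_torque': array([ 1.05116083e-03, -4.40034592e+01, -1.76592243e+01,  6.33698283e-02,
        5.82089857e-02, -1.53938836e-04]), 'position': array([ 0.20827843, -0.58890968,  0.4037728 ]), 'tool_rot': array([ 9.85601505e-01,  1.69081327e-01,  9.26419221e-06, -1.08554456e-03]), 'ft_force': array([-0.29434365,  0.05819147,  0.0792353 ]), 'moment': array([ 0.03612865,  0.01040992, -0.00857068]), 'grip_force': 0.0, 'grip_width': 0.08681807395036617}
[[401.95664094   0.         281.28822268]
 [  0.         401.95664094 211.90021112]
 [  0.           0.           1.        ]] [[ 0.00825292 -0.99992975  0.0085081  -0.03791076]
 [ 0.98853312  0.0094412   0.15070879 -0.57969561]
 [-0.15077852  0.00716675  0.98854159 -1.0327075 ]
 [ 0.          0.          0.          1.        ]] ['pixels', 'range_z', 'camera_matrix', 'extrinsics']
[[511.45879507   0.         272.78650437]
 [  0.         511.45879507 214.05462911]
 [  0.           0.           1.        ]] [[-0.72625492 -0.68740307 -0.00555044  0.3983988 ]
 [ 0.46478249 -0.49696889  0.73280226 -0.38138158]
 [-0.50648892  0.5296215   0.68041901 -0.97115272]
 [ 0.          0.          0.          1.        ]] ['pixels', 'range_z', 'camera_matrix', 'extrinsics']
```

View pics/top0.png

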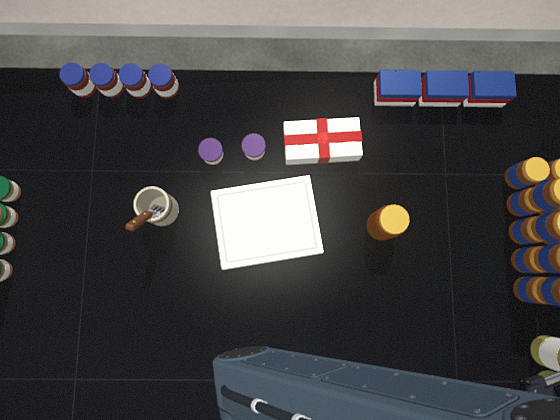

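View pics/side0.png

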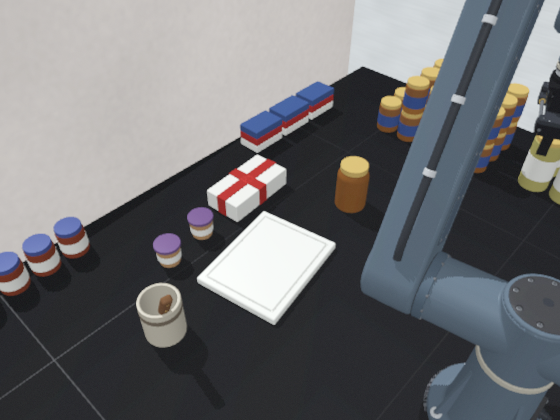

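The top view shows the crock at about (157,205) px with the handle leaning to its butt at (128,226), the board around (267,222), the jar at (388,222) and the tubs at (211,150) and (253,146). The side view has the crock at (162,315) with the butt at (166,302).

```bash
cat > h.py <<'E'
import numpy as np,cv2
def cloud(c):
    K=c["camera_matrix"];E=c["extrinsics"];z=c["range_z"]
    v,u=np.indices(z.shape)
    p=np.stack([(u-K[0,2])/K[0,0]*z,-(v-K[1,2])/K[1,1]*z,-z],-1)
    return (p-E[:3,3])@E[:3,:3]   # R^T (p-t)
def fitcircle(xy):
    A=np.c_[2*xy,np.ones(len(xy))];s=np.linalg.lstsq(A,(xy**2).sum(1),rcond=None)[0]
    return s[:2],np.sqrt(s[2]+s[:2]@s[:2])
def axis(P):
    m=P.mean(0);U,S,V=np.linalg.svd(P-m,full_matrices=False);return m,V,S/np.sqrt(len(P))
E
python3 - <<'E'
from h import *
for n in("top","side"):
    c=np.load(f"{n}0.npz");P=cloud(c);ok=c["range_z"]>0
    hsv=cv2.cvtColor(c["pixels"],cv2.COLOR_BGR2HSV)
    box=np.zeros(ok.shape,bool)
    if n=="top": box[180:240,115:185]=1
    else: box[280:345,130:190]=1
    b=c["pixels"].astype(int)
    br=box&ok&(hsv[...,1]>110)&(hsv[...,0]<20)&(P[...,2]>.108+(.01 if n=="side" else 0))
    Q=P[br];print(n,len(Q));m,V,S=axis(Q);print("handle",m.round(4),V.round(3),S.round(4));
    d=V[0]*np.sign(V[0][2]);t=(Q-m)@d;print("top end",(m+d*t.max()).round(4),"low",(m+d*t.min()).round(4))
    rim=box&ok&(hsv[...,1]<100)&(P[...,2]>.1)&(P[...,2]<.113)
    R=P[rim];print("rim",len(R),R.mean(0).round(4),fitcircle(R[:,:2]))
    # board
    bd=ok&(b.min(-1)>150)&(abs(P[...,2]-.02)<.008)
    k,l,st,ce=cv2.connectedComponentsWithStats(bd.astype(np.uint8));i=1+st[1:,4].argmax()
    Bp=P[l==i];print("board",cv2.minAreaRect(Bp[:,:2].astype(np.float32)),Bp[:,2].mean())
c=np.load("top0.npz");P=cloud(c)
for nm,u,v in(("jar",393,218),("tub0",210,148),("tub1",253,144),("box",322,138)):print(nm,P[v,u].round(3))
E
```

```text
top 247
handle [0.5391 0.3064 0.1616] [[-0.488  0.169  0.856]
 [ 0.538  0.83   0.143]
 [ 0.687 -0.531  0.496]] [0.0298 0.0063 0.0034]
top end [0.5186 0.3135 0.1975] low [0.5672 0.2966 0.1123]
rim 322 [0.5921 0.2943 0.1071] (array([0.59071333, 0.29514973]), np.float64(0.04063862359205132))
board ((0.5590162873268127, 0.008388102054595947), (0.21925538778305054, 0.279550164937973), 9.799162864685059) 0.019627882992808317
side 168
handle [0.5254 0.3155 0.1729] [[ 0.403 -0.037 -0.914]
 [ 0.292  0.952  0.09 ]
 [ 0.867 -0.303  0.395]] [0.0251 0.0057 0.0037]
top end [0.5157 0.3164 0.195 ] low [0.5494 0.3133 0.1185]
rim 538 [0.5866 0.2976 0.1063] (array([0.58851198, 0.29615961]), np.float64(0.04126688350428576))
board ((0.5589810609817505, 0.007103577256202698), (0.22318702936172485, 0.2836363911628723), 9.854472160339355) 0.01964516530550815
jar [ 0.554 -0.306  0.134]
tub0 [0.751 0.161 0.059]
tub1 [0.763 0.046 0.059]
box [ 0.783 -0.142  0.055]
```

```bash
python3 - <<'E'
import cv2
a=cv2.imread("pics/top0.png")[175:245,110:190];b=cv2.imread("pics/side0.png")[275:350,125:200]
cv2.imwrite("pics/c1.png",cv2.hconcat([cv2.resize(a,(400,400),interpolation=2),cv2.resize(b,(400,400),interpolation=2)]))
E
```

```text
(no output)
```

View pics/c1.png

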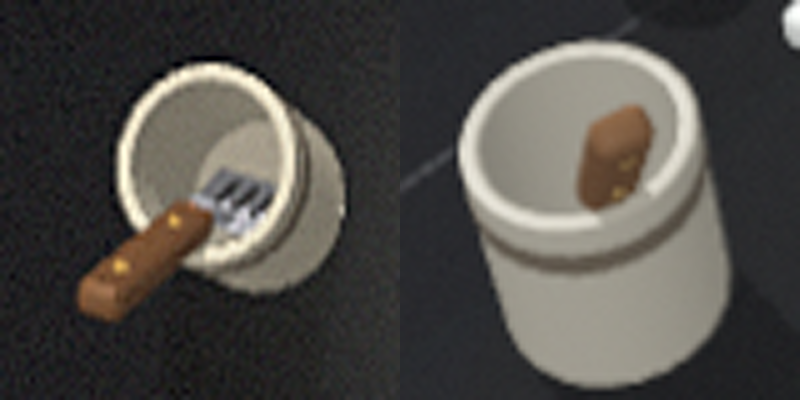

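Zoomed: rivets lie on the wide face that faces up and over the crock. The blade with its slots is at (240,195) px of the left panel, inside the crock. Next I'll get the roll of the slice from the blade and handle points.

```bash
python3 - <<'E'
from h import *
C=np.array([.590,.2955])
for n in("top","side"):
    c=np.load(f"{n}0.npz");P=cloud(c);ok=c["range_z"]>0
    hsv=cv2.cvtColor(c["pixels"],cv2.COLOR_BGR2HSV)
    r=np.hypot(P[...,0]-C[0],P[...,1]-C[1])
    m=ok&(r<.033)&(P[...,2]>.014)&(P[...,2]<.1)&((hsv[...,1]<90)|(hsv[...,0]>30))
    B=P[m];print(n,"blade?",len(B))
    if len(B)>10: a,V,S=axis(B);print(a.round(4),V.round(3),S.round(4))
    br=ok&(hsv[...,1]>110)&(hsv[...,0]<20)&(P[...,2]>.12)&(abs(P[...,0]-.54)<.06)&(abs(P[...,1]-.31)<.04)
    Q=P[br];v=hsv[...,2][br]
    rng=np.random.default_rng(0);used=np.zeros(len(Q),bool)
    for k in range(2):
        best=None;idx=np.where(~used)[0]
        for _ in range(1500):
            t=Q[rng.choice(idx,3,False)];nn=np.cross(t[1]-t[0],t[2]-t[0]);nn/=np.linalg.norm(nn)+1e-12
            inl=idx[abs((Q[idx]-t[0])@nn)<.0012]
            if best is None or len(inl)>len(best):best=inl
        a,V,S=axis(Q[best]);nn=V[2]*np.sign(V[2][2]);used[best]=1
        print(" face",len(best),"of",len(Q),"n",nn.round(3),"long",V[0].round(3),"ext",(S*3.46).round(4),"V",v[best].mean().round(1), a.round(4))
E
```

```text
top blade? 114
[0.5838 0.3001 0.0424] [[-0.41  -0.196  0.891]
 [-0.246 -0.917 -0.315]
 [ 0.878 -0.348  0.328]] [0.0225 0.0088 0.0041]
 face 109 of 231 n [ 0.837 -0.248  0.487] long [-0.464  0.151  0.873] ext [0.087  0.0179 0.0022] V 124.0 [0.5438 0.3076 0.1599]
 face 57 of 231 n [-0.223 -0.974  0.031] long [-0.467  0.135  0.874] ext [0.0842 0.0103 0.0022] V 81.4 [0.5349 0.3008 0.1592]
side blade? 0
 face 72 of 167 n [ 0.826 -0.317  0.467] long [ 0.454 -0.118 -0.883] ext [0.0844 0.017  0.0019] V 95.5 [0.528  0.3146 0.1599]
 face 39 of 167 n [-0.504  0.201  0.84 ] long [-0.26  -0.963  0.074] ext [0.0202 0.0121 0.0023] V 126.9 [0.5192 0.3149 0.1913]
```

```bash
cat > plan.py <<'E'
import numpy as np
from scipy.spatial.transform import Rotation as R
def tool(az,el,):
    """tool z elevation el in vertical plane of azimuth az (deg; el<-90 = leaning back); tool y = +left of az"""
    a,e=np.radians([az,el]);u=np.array([np.cos(a),np.sin(a),0]);y=np.array([-np.sin(a),np.cos(a),0])
    z=u*np.cos(e)+np.array([0,0,np.sin(e)]);return R.from_matrix(np.c_[np.cross(y,z),y,z])
def row(p0,q0,p,Rt):
    R0=R.from_quat(q0);s=R0.inv().apply(np.array(p)-p0)/.04;t=(R0.inv()*Rt).as_rotvec()
    return np.r_[s,t].round(2).tolist()
def grasp_tcp(g,Rt,back=0): return np.array(g)-(.164+back)*Rt.as_matrix()[:,2]
def chain(targets,p0=None,q0=None):
    "print each target's row relative to the pose reached before"
    if p0 is None:
        from rig import get_obs
        o=get_obs();p0,q0=o["position"],o["tool_rot"]
        print("t",round(o["time"],2),"p",np.round(p0,4),"q",np.round(q0,3),"w",round(o["grip_width"],4),"gf",round(o["grip_force"],1),"F",np.round(o["ft_force"],1),"joints",np.round(o["q"],2))
    for p,Rt in targets:
        print(row(p0,q0,p,Rt),"-> ",np.round(p,3));p0,q0=np.array(p),Rt.as_quat()
E
python3 - <<'E'
from plan import *
T=tool(-17,-121);D=tool(-17,-90);g=(.5382,.3104,.155)
chain([((.62,.0,.42),D),(grasp_tcp(g,T,.1),T),(grasp_tcp(g,T),T)])
E
```

```text
t 0.1 p [ 0.2083 -0.5889  0.4039] q [ 0.986  0.169  0.    -0.001] w 0.0873 gf 0.0 F [-0.1 -0.2 -0.3] joints [-1.41  0.53  1.43  0.    1.18 -0.18]
[14.61, -10.45, -0.38, -0.0, -0.0, -2.51] ->  [0.62 0.   0.42]
[0.83, 6.82, 0.97, -0.0, 0.54, 0.0] ->  [0.668 0.271 0.381]
[0.0, -0.0, 2.5, -0.0, -0.0, -0.0] ->  [0.619 0.286 0.296]
```

move_arm([
  [[14.6,-10.45,-0.4,0,0,-2.5],[14.6,-10.45,-0.4,0,0,-2.5],[14.6,-10.45,-0.4,0,0,-2.5],[14.6,-10.45,-0.4,0,0,-2.5],[14.6,-10.45,-0.4,0,0,-2.5],[14.6,-10.45,-0.4,0,0,-2.5],[14.6,-10.45,-0.4,0,0,-2.5],[14.6,-10.45,-0.4,0,0,-2.5],[14.6,-10.45,-0.4,0,0,-2.5],[14.6,-10.45,-0.4,0,0,-2.5],[14.6,-10.45,-0.4,0,0,-2.5],[14.6,-10.45,-0.4,0,0,-2.5]],
], claw=-1, squeeze=30)

```text
time: 1.6
position: [0.6208, 0.0026, 0.4203]
tool_rot: [0.268, 0.963, 0.0, -0.0]
ft_force: [0.7, -0.4, 0.1]
grip_width: 0.087
grip_force: 0.0
```

```bash
cat > s1.py <<'E'
from plan import *
T=tool(-17,-121);g=(.5382,.3104,.155)
chain([(grasp_tcp(g,T,.1),T),(grasp_tcp(g,T),T)])
E
python3 s1.py
```

```text
t 1.6 p [0.6208 0.0026 0.4203] q [ 0.268  0.963  0.    -0.   ] w 0.087 gf 0.0 F [ 0.7 -0.4  0.1] joints [-0.18  0.51  1.43  0.    1.21 -1.2 ]
[2.44, 6.35, 0.98, 0.07, 0.54, -0.24] ->  [0.668 0.271 0.381]
[0.0, -0.0, 2.5, -0.0, -0.0, -0.0] ->  [0.619 0.286 0.296]
```

move_arm([
  [[2.44,6.35,0.98,0.07,0.54,-0.24],[2.44,6.35,0.98,0.07,0.54,-0.24],[2.44,6.35,0.98,0.07,0.54,-0.24],[2.44,6.35,0.98,0.07,0.54,-0.24],[2.44,6.35,0.98,0.07,0.54,-0.24],[2.44,6.35,0.98,0.07,0.54,-0.24],[2.44,6.35,0.98,0.07,0.54,-0.24],[2.44,6.35,0.98,0.07,0.54,-0.24],[2.44,6.35,0.98,0.07,0.54,-0.24]],
])

```text
time: 2.72
position: [0.6699, 0.2654, 0.3823]
tool_rot: [0.148, 0.952, 0.04, -0.265]
ft_force: [0.2, 0.1, 0.3]
grip_width: 0.0869
grip_force: 0.0
```

```bash
python3 s1.py
```

```text
t 2.73 p [0.6699 0.2654 0.3823] q [ 0.148  0.952  0.04  -0.265] w 0.0869 gf 0.0 F [0.2 0.1 0.3] joints [ 0.18  0.77  1.04  0.25  1.81 -1.08]
[0.06, 0.11, 0.06, 0.0, -0.0, -0.01] ->  [0.668 0.271 0.381]
[0.0, -0.0, 2.5, -0.0, -0.0, -0.0] ->  [0.619 0.286 0.296]
```

move_arm([
  [[0.06,0.11,0.6,0,0,0],[0.06,0.11,1.6,0,0,0],[0.06,0.11,2.1,0,0,0],[0.06,0.11,2.56,0,0,0],[0.06,0.11,2.56,0,0,0],[0.06,0.11,2.56,0,0,0]],
])

```text
time: 3.48
position: [0.6192, 0.287, 0.2961]
tool_rot: [0.147, 0.952, 0.04, -0.265]
ft_force: [0.2, -0.6, 0.2]
grip_width: 0.0872
grip_force: 0.0
```

```bash
python3 s1.py; python3 - <<'E'
from rig import *
import cv2
a=camera("top")["pixels"][130:270,90:230];b=camera("side")["pixels"][200:360,80:260]
cv2.imwrite("pics/g1.png",cv2.hconcat([cv2.resize(a,(400,400),interpolation=2),cv2.resize(b,(400,400),interpolation=2)]))
E
```

```text
t 3.48 p [0.6192 0.287  0.2961] q [ 0.147  0.952  0.04  -0.265] w 0.0872 gf 0.0 F [ 0.2 -0.6  0.2] joints [ 0.22  0.81  1.23  0.26  1.58 -1.1 ]
[-0.01, -0.03, -2.49, 0.0, -0.0, -0.01] ->  [0.668 0.271 0.381]
[0.0, -0.0, 2.5, -0.0, -0.0, -0.0] ->  [0.619 0.286 0.296]
```

View pics/g1.png

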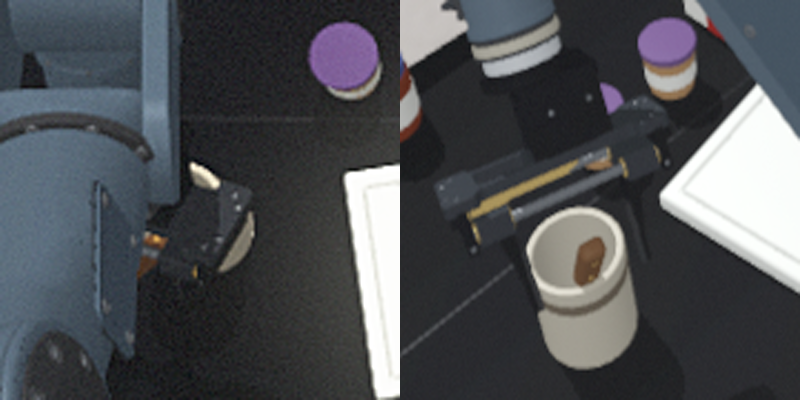

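```bash
python3 - <<'E'
from rig import *
from h import *
from scipy.spatial.transform import Rotation as R
o=get_obs();M=R.from_quat(o["tool_rot"]).as_matrix();p=o["position"]
for n,(u0,v0,s) in(("side",(80,200,400/180)),("top",(90,130,400/140))):
    c=camera(n)
    def pr(w):
        q=c["extrinsics"][:3,:3]@w+c["extrinsics"][:3,3];K=c["camera_matrix"]
        u,v=K[0,0]*q[0]/-q[2]+K[0,2],-K[1,1]*q[1]/-q[2]+K[1,2];return (np.round([(u-u0)*s,(v-v0)*(2.5 if n=="side" else s)]))
    for nm,w in(("tcp",p),("g",p+.164*M[:,2]),("f+",p+M@[0,.05,.18]),("f-",p+M@[0,-.05,.18]),("butt",np.array([.5196,.316,.19]))):print(n,nm,pr(w))
    if n=="side":
        P=cloud(c)
        for (a,b) in((490,225),(650,160),(590,255),(560,180)):
            print((a,b),P[int(200+b/2.5),int(80+a/s)].round(3))
E
```

```text
side tcp [123.  61.]
side g [185. 261.]
side f+ [135. 307.]
side f- [245. 254.]
side butt [189. 250.]
(490, 225) [0.202 0.317 0.492]
(650, 160) [0.144 0.273 0.544]
(590, 255) [0.151 0.305 0.504]
(560, 180) [0.168 0.31  0.543]
top tcp [108. 124.]
top g [134. 259.]
top f+ [ 80. 252.]
top f- [191. 288.]
top butt [113. 277.]
```

The fingers are dark: the projected grasp point falls on the handle at (585,261) and the tips at (535,307) and (645,254), straddling it. Closing now.

move_arm([
  [[0,0,0,0,0,0],[0,0,0,0,0,0],[0,0,0,0,0,0],[0,0,0,0,0,0],[0,0,0,0,0,0],[0,0,0,0,0,0],[0,0,0,0,0,0],[0,0,0,0,0,0]],
], claw=1, squeeze=35)

```text
time: 4.68
position: [0.6185, 0.2874, 0.2951]
tool_rot: [0.147, 0.952, 0.039, -0.265]
ft_force: [0.3, -0.7, -1.1]
grip_width: 0.0216
grip_force: 35.0
```

```bash
python3 - <<'E'
from plan import *
T=tool(-17,-121);p0=np.array([.6192,.287,.2961])
d=np.array([-.465,.14,.875])
chain([(p0+d*.12,T),(p0+d*.12+[0,0,.10],T)])
E
```

```text
t 4.67 p [0.6185 0.2874 0.2951] q [ 0.147  0.952  0.039 -0.265] w 0.0216 gf 35.0 F [ 0.3 -0.7 -1.1] joints [ 0.22  0.81  1.23  0.26  1.58 -1.1 ]
[2.6, -0.03, -1.53, 0.0, -0.0, -0.01] ->  [0.563 0.304 0.401]
[1.29, 0.0, -2.14, -0.0, -0.0, -0.0] ->  [0.563 0.304 0.501]
```

move_arm([
  [[0.13,0,-0.21,0,0,0],[0.39,0,-0.64,0,0,0],[0.77,0,-1.28,0,0,0],[1.16,0,-1.93,0,0,0],[1.55,0,-2.57,0,0,0],[1.93,0,-3.21,0,0,0],[2.19,0,-3.64,0,0,0],[2.19,0,-3.64,0,0,0],[2.19,0,-3.64,0,0,0]],
])

```text
time: 5.8
position: [0.6185, 0.2877, 0.4649]
tool_rot: [0.147, 0.952, 0.039, -0.266]
ft_force: [-0.1, -0.2, -1.6]
grip_width: 0.0216
grip_force: 35.0
```

```bash
cat > where.py <<'E'
# brown handle axis and grey blade from both clouds near the tool, relative to it
from rig import *
from h import *
import sys
from scipy.spatial.transform import Rotation as R
o=get_obs();M=R.from_quat(o["tool_rot"]).as_matrix();g=o["position"]+.164*M[:,2]
for n in("top","side"):
    c=camera(n);P=cloud(c);hsv=cv2.cvtColor(c["pixels"],cv2.COLOR_BGR2HSV)
    near=(c["range_z"]>0)&(np.linalg.norm(P-g,axis=-1)<.15)
    br=near&(hsv[...,1]>110)&(hsv[...,0]<20)&(P[...,2]>.024)
    Q=P[br]
    if len(Q)>20:
        m,V,S=axis(Q);t=(Q-m)@V[0];print(n,len(Q),"axis",V[0].round(3),"ends",(m+V[0]*t.min()).round(4),(m+V[0]*t.max()).round(4))
    cv2.imwrite(sys.argv[1]+n+".png",c["pixels"])
a,b=[cv2.imread(sys.argv[1]+n+".png") for n in("top","side")]
cv2.imwrite(sys.argv[1]+".png",cv2.resize(cv2.hconcat([a[90:370,80:360],b[130:410,60:340]]),(800,400),interpolation=2))
E
python3 where.py pics/p1; python3 -c "
from plan import *
chain([])"
```

```text
side 260 axis [-0.333  0.185  0.925] ends [0.5509 0.3055 0.2758] [0.5116 0.3273 0.3848]
t 5.9 p [0.6186 0.2878 0.4639] q [ 0.147  0.952  0.039 -0.266] w 0.0216 gf 35.0 F [-0.   1.3 -0.8] joints [ 0.22  0.65  1.08  0.28  1.88 -1.02]
```

View pics/p1.png

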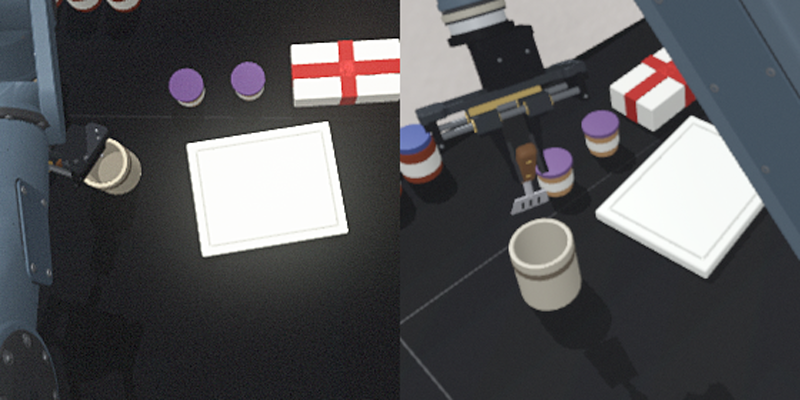

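Slice is out: in the right panel the blade is at (530,205), clear of the rim at (545,245), and the board corner is at (690,120). Next it goes over the board.

```bash
python3 - <<'E'
from plan import *
u=np.array([np.cos(np.radians(10)),np.sin(np.radians(10)),0]);g=np.array([.560,.035,0])-.06*u
T=tool(10,-55)
chain([(grasp_tcp(g+[0,0,.13],T),T),(grasp_tcp(g+[0,0,.0455],T),T)])
E
```

```text
t 5.9 p [0.6186 0.2878 0.4639] q [ 0.147  0.952  0.039 -0.266] w 0.0216 gf 35.0 F [-0.   1.3 -0.8] joints [ 0.22  0.65  1.08  0.28  1.88 -1.02]
[-0.11, -8.22, 5.81, -0.02, -1.13, -0.51] ->  [0.408 0.008 0.264]
[1.21, 0.0, 1.73, 0.0, 0.0, 0.0] ->  [0.408 0.008 0.18 ]
```

```bash
cat > lay.py <<'E'
from plan import *
u=np.array([np.cos(np.radians(10)),np.sin(np.radians(10)),0]);g=np.array([.585,.04,0])-.06*u
T=tool(10,-55)
chain([(grasp_tcp(g+[0,0,.13],T),T),(grasp_tcp(g+[0,0,.0455],T),T)])
E
python3 lay.py
```

```text
t 5.9 p [0.6186 0.2878 0.4639] q [ 0.147  0.952  0.039 -0.266] w 0.0216 gf 35.0 F [-0.   1.3 -0.8] joints [ 0.22  0.65  1.08  0.28  1.88 -1.02]
[-0.59, -7.92, 5.52, -0.02, -1.13, -0.51] ->  [0.433 0.013 0.264]
[1.21, 0.0, 1.73, 0.0, 0.0, 0.0] ->  [0.433 0.013 0.18 ]
```

move_arm([
  [[0,-1.2,0,0,-0.17,-0.07],[0,-2.6,0,0,-0.34,-0.14],[-0.59,-7.92,5.52,-0.02,-1.13,-0.51],[-0.59,-7.92,5.52,-0.02,-1.13,-0.51],[-0.59,-7.92,5.52,-0.02,-1.13,-0.51],[-0.59,-7.92,5.52,-0.02,-1.13,-0.51],[-0.59,-7.92,5.52,-0.02,-1.13,-0.51],[-0.59,-7.92,5.52,-0.02,-1.13,-0.51],[-0.59,-7.92,5.52,-0.02,-1.13,-0.51],[-0.59,-7.92,5.52,-0.02,-1.13,-0.51],[-0.59,-7.92,5.52,-0.02,-1.13,-0.51]],
])

```text
time: 7.28
position: [0.4689, 0.0343, 0.3153]
tool_rot: [-0.078, 0.961, 0.016, 0.263]
ft_force: [-0.0, -0.8, -1.2]
grip_width: 0.0211
grip_force: 35.0
```

```bash
python3 lay.py; python3 where.py pics/p2
```

```text
t 7.28 p [0.4689 0.0343 0.3153] q [-0.078  0.961  0.016  0.263] w 0.0211 gf 35.0 F [-0.  -0.8 -1.2] joints [-0.21  0.45  2.07  0.96  0.22 -2.85]
[1.48, -0.37, 0.61, -0.02, -0.08, -0.01] ->  [0.433 0.013 0.264]
[1.21, 0.0, 1.73, 0.0, 0.0, 0.0] ->  [0.433 0.013 0.18 ]
top 97 axis [-0.966 -0.158  0.206] ends [0.6111 0.0589 0.1773] [0.5213 0.0443 0.1965]
side 22 axis [ 0.579  0.303 -0.757] ends [0.5535 0.0294 0.2504] [0.6087 0.0583 0.1782]
```

View pics/p2.png

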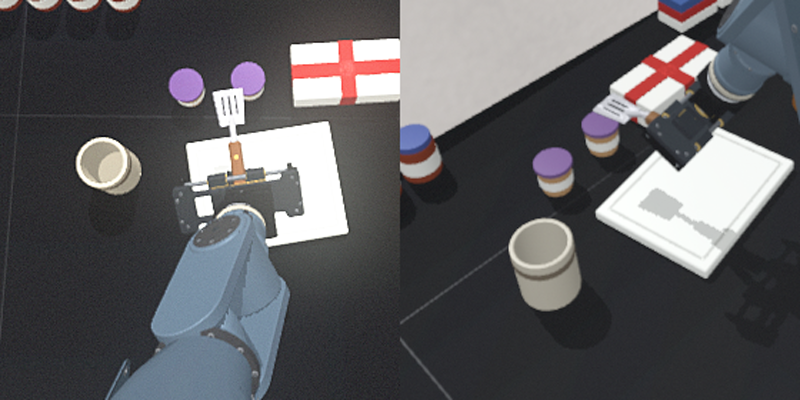

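The slice is held blade-forward over the board, blade at (230,105) and handle at (236,160) in the left panel. Joint 6 hit its limit near a wrist singularity, so I'll fit a simple kinematic model to pick reachable poses.

```bash
cat > kin.py <<'E'
import numpy as np
from scipy.optimize import least_squares
from scipy.spatial.transform import Rotation as R
Ry=lambda a:R.from_rotvec([0,a,0]);Rz=lambda a:R.from_rotvec([0,0,a])
LO=np.array([-3.08,-.75,.22,-1.43,0,-2.85]);HI=np.array([3.08,2.2,2.44,4.57,2.65,2.85])
def fk(q,k):
    a1,h,L2,a3,L3,d6=k
    A=Rz(q[0]);B=A*Ry(q[1]);C=B*Ry(q[2]);D=C*Rz(q[3])*Ry(q[4])
    return A.apply([a1,0,h])+B.apply([0,0,L2])+C.apply([a3,0,L3])+D.apply([0,0,d6]), D*Rz(q[5]+np.pi/2)
D=[([-1.4095,.5285,1.4339,0,1.1814,-.1785],[.2083,-.5889,.4038],[.986,.169,0,-.001]),
([-.18,.51,1.43,0,1.21,-1.2],[.6208,.0026,.4203],[.268,.963,0,0]),
([.18,.77,1.04,.25,1.81,-1.08],[.6699,.2654,.3823],[.148,.952,.04,-.265]),
([.22,.81,1.23,.26,1.58,-1.1],[.6192,.287,.2961],[.147,.952,.04,-.265]),
([.22,.65,1.08,.28,1.88,-1.02],[.6186,.2878,.4639],[.147,.952,.039,-.266]),
([-.21,.45,2.07,.96,.22,-2.85],[.4689,.0343,.3153],[-.078,.961,.016,.263])]
def fit(off=True):
    f=lambda x:np.concatenate([fk(q,x[:6])[0]-0-Rz(q[0]).apply([0,x[6],0])*-1-p for q,p,_ in D])
    s=least_squares(f,[0.,.3,.4,.0,.4,.1,0]);return s
def ik(p,Rt,k,q0s):
    best=[]
    for q0 in q0s:
        def f(q):
            P,O=fk(q,k);return np.r_[(P-p)*5,(O.inv()*Rt).as_rotvec()]
        s=least_squares(f,np.clip(q0,LO+.01,HI-.01),bounds=(LO,HI))
        best.append((s.cost,s.x))
    best.sort(key=lambda b:b[0]);return best
E
python3 - <<'E'
from kin import *
s=fit();print(s.x.round(4),s.fun.reshape(-1,3).round(4))
for q,p,t in D: print(((fk(q,s.x[:6])[1].inv()*R.from_quat(t)).as_rotvec()).round(3))
E
```

```text
[-0.0039  0.2686  0.6011  0.1138  0.3881  0.1296  0.111 ] [[-0.0001  0.0006  0.001 ]
 [-0.0015 -0.0024 -0.0029]
 [-0.0009  0.0009  0.0041]
 [ 0.0016 -0.0002 -0.0012]
 [ 0.0009 -0.0005 -0.0015]
 [ 0.0006  0.0029  0.0005]]
[-0. -0.  0.]
[-0.003 -0.008 -0.008]
[ 0.002  0.004 -0.002]
[ 0.     0.003 -0.006]
[ 0.008  0.    -0.001]
[ 0.007 -0.01   0.002]
```

```bash
cat >> kin.py <<'E'
K7=np.array([-0.0039,.2686,.6011,.1138,.3881,.1296,.111])
def ik7(p,Rt,flip=False):
    if flip: Rt=Rt*Rz(np.pi)
    out=[]
    for q4 in(0,1.57,3.14,-1.2,4.3):
        for q6 in(-1.5,1.5):
            q0=np.array([np.arctan2(p[1],p[0])-.15,.6,1.4,q4,1.,q6])
            def f(q):
                P,O=fk(q,K7[:6]);P=P+Rz(q[0]).apply([0,K7[6],0]);return np.r_[(P-p)*5,(O.inv()*Rt).as_rotvec()]
            s=least_squares(f,q0,bounds=(LO,HI))
            if s.cost<1e-5 and not any(np.abs(s.x-o).max()<.05 for o in out): out.append(s.x)
    return out
E
python3 - <<'E'
from kin import *
from plan import tool,grasp_tcp
print("now z",0)
for az in range(-180,180,30):
    a=np.radians(az);u=np.array([np.cos(a),np.sin(a),0])
    T=tool(az,-55);g=np.array([.57,.03,.031])-.06*u
    T2=tool(az,-30);g2=np.array([.59,.2955,.16])
    for f in(False,True):
        print(az,f,"LAY",[x.round(2).tolist() for x in ik7(grasp_tcp(g,T),T,f)],"INS",[x.round(2).tolist() for x in ik7(grasp_tcp(g2,T2),T2,f)])
E
```

```text
now z 0
-180 False LAY [[-0.1, 1.05, 1.06, -0.06, 1.64, 1.48]] INS [[0.21, 1.14, 0.69, 0.25, 2.33, 1.85]]
-180 True LAY [[-0.1, 1.05, 1.06, -0.06, 1.64, -1.66]] INS [[0.21, 1.14, 0.69, 0.25, 2.33, -1.29]]
-150 False LAY [[0.04, 1.03, 1.12, -0.27, 1.55, 1.17]] INS [[0.36, 1.18, 0.6, -0.21, 2.39, 1.33]]
-150 True LAY [[0.04, 1.03, 1.12, -0.27, 1.55, -1.97]] INS [[0.36, 1.18, 0.6, -0.21, 2.39, -1.81]]
-120 False LAY [[0.17, 0.97, 1.31, -0.47, 1.31, 0.92]] INS [[0.5, 1.12, 0.74, -0.58, 2.17, 0.92]]
-120 True LAY [[0.17, 0.97, 1.31, -0.47, 1.31, -2.22]] INS [[0.5, 1.12, 0.74, -0.58, 2.17, -2.22]]
-90 False LAY [[0.25, 0.89, 1.58, -0.73, 0.98, 0.76]] INS [[0.61, 1.01, 1.03, -0.81, 1.78, 0.73]]
-90 True LAY [[0.25, 0.89, 1.58, -0.73, 0.98, -2.38]] INS [[0.61, 1.01, 1.03, -0.81, 1.78, -2.41]]
-60 False LAY [[0.24, 0.83, 1.88, -1.24, 0.62, 0.83]] INS [[0.68, 0.89, 1.39, -1.07, 1.34, 0.69]]
-60 True LAY [[0.24, 0.83, 1.88, -1.24, 0.62, -2.31]] INS [[0.68, 0.89, 1.39, -1.07, 1.34, -2.45]]
-30 False LAY [[0.09, 0.84, 2.17, 3.9, 0.5, 1.4]] INS []
-30 True LAY [[0.09, 0.84, 2.17, 3.9, 0.5, -1.74]]
[... 466 characters left out ...]
8, 1.75, 0.92, 2.04]]
60 True LAY [[-0.58, 0.83, 1.94, 1.05, 0.72, -0.99]] INS [[-0.08, 0.75, 1.98, 1.75, 0.92, -1.1]]
90 False LAY [[-0.52, 0.88, 1.64, 0.61, 1.05, 2.2]] INS [[-0.12, 0.81, 1.67, 1.15, 1.23, 2.28]]
90 True LAY [[-0.52, 0.88, 1.64, 0.61, 1.05, -0.95]] INS [[-0.12, 0.81, 1.67, 1.15, 1.23, -0.87]]
120 False LAY [[-0.4, 0.95, 1.36, 0.36, 1.35, 2.05]] INS [[-0.05, 0.92, 1.31, 0.82, 1.64, 2.3]]
120 True LAY [[-0.4, 0.95, 1.36, 0.36, 1.35, -1.1]] INS [[-0.05, 0.92, 1.31, 0.82, 1.64, -0.84]]
150 False LAY [[-0.25, 1.02, 1.15, 0.15, 1.57, 1.79]] INS [[0.07, 1.04, 0.96, 0.57, 2.03, 2.17]]
150 True LAY [[-0.25, 1.02, 1.15, 0.15, 1.57, -1.35]] INS [[0.07, 1.04, 0.96, 0.57, 2.03, -0.97]]
```

```bash
cat > lay.py <<'E'
from plan import *
from kin import ik7
B=tool(-45,-85);T=tool(-90,-55);g=np.array([.565,.09,0])
L=[((.56,.06,.42),B),(grasp_tcp(g+[0,0,.12],T),T),(grasp_tcp(g+[0,0,.0455],T),T)]
for p,r in L: print([x.round(2).tolist() for x in ik7(p,r)])
chain(L);chain(L[1:]);chain(L[2:])
E
python3 lay.py
```

```text
[[-0.08, 0.42, 1.59, -0.06, 1.07, -0.83]]
[[0.25, 0.75, 1.57, -0.67, 1.1, 0.65]]
[[0.25, 0.87, 1.59, -0.72, 1.0, 0.75]]
t 7.38 p [0.4692 0.0346 0.3155] q [-0.078  0.961  0.016  0.264] w 0.0215 gf 35.0 F [ 0.4  0.4 -1.6] joints [-0.21  0.44  2.06  0.96  0.22 -2.85]
[-3.35, 0.24, -1.06, 0.28, 0.42, 0.91] ->  [0.56 0.06 0.42]
[2.46, 2.28, 3.94, 0.27, -0.5, 0.75] ->  [0.565 0.184 0.254]
[1.07, 0.0, 1.53, 0.0, 0.0, 0.0] ->  [0.565 0.184 0.18 ]
t 7.38 p [0.4692 0.0346 0.3155] q [-0.078  0.961  0.016  0.264] w 0.0215 gf 35.0 F [ 0.4  0.4 -1.6] joints [-0.21  0.44  2.06  0.96  0.22 -2.85]
[-1.79, 3.33, 2.79, 0.93, -0.05, 1.46] ->  [0.565 0.184 0.254]
[1.07, 0.0, 1.53, 0.0, 0.0, 0.0] ->  [0.565 0.184 0.18 ]
t 7.38 p [0.4692 0.0346 0.3155] q [-0.078  0.961  0.016  0.264] w 0.0215 gf 35.0 F [ 0.4  0.4 -1.6] joints [-0.21  0.44  2.06  0.96  0.22 -2.85]
[-0.84, 3.35, 4.39, 0.93, -0.05, 1.46] ->  [0.565 0.184 0.18 ]
```

move_arm([
  [[-1.5,0.1,-0.5,0.05,0.15,0.15],[-3.35,0.24,-1.06,0.28,0.42,0.91],[-3.35,0.24,-1.06,0.28,0.42,0.91],[-3.35,0.24,-1.06,0.28,0.42,0.91],[-3.35,0.24,-1.06,0.28,0.42,0.91],[-3.35,0.24,-1.06,0.28,0.42,0.91],[-3.35,0.24,-1.06,0.28,0.42,0.91],[-3.35,0.24,-1.06,0.28,0.42,0.91],[-3.35,0.24,-1.06,0.28,0.42,0.91],[-3.35,0.24,-1.06,0.28,0.42,0.91]],
])

```text
time: 8.62
position: [0.5598, 0.0604, 0.4202]
tool_rot: [0.381, 0.923, -0.016, 0.04]
ft_force: [0.3, 0.2, -1.4]
grip_width: 0.0216
grip_force: 35.0
```

```bash
python3 lay.py | sed -n 4,20p
```

```text
t 8.62 p [0.5598 0.0604 0.4202] q [ 0.381  0.923 -0.016  0.04 ] w 0.0216 gf 35.0 F [ 0.3  0.2 -1.4] joints [-0.08  0.42  1.59 -0.06  1.07 -0.84]
[-0.01, -0.0, 0.0, 0.0, -0.0, 0.0] ->  [0.56 0.06 0.42]
[2.46, 2.28, 3.94, 0.27, -0.5, 0.75] ->  [0.565 0.184 0.254]
[1.07, 0.0, 1.53, 0.0, 0.0, 0.0] ->  [0.565 0.184 0.18 ]
t 8.62 p [0.5598 0.0604 0.4202] q [ 0.381  0.923 -0.016  0.04 ] w 0.0216 gf 35.0 F [ 0.3  0.2 -1.4] joints [-0.08  0.42  1.59 -0.06  1.07 -0.84]
[2.44, 2.28, 3.95, 0.27, -0.5, 0.75] ->  [0.565 0.184 0.254]
[1.07, 0.0, 1.53, 0.0, 0.0, 0.0] ->  [0.565 0.184 0.18 ]
t 8.62 p [0.5598 0.0604 0.4202] q [ 0.381  0.923 -0.016  0.04 ] w 0.0216 gf 35.0 F [ 0.3  0.2 -1.4] joints [-0.08  0.42  1.59 -0.06  1.07 -0.84]
[2.6, 2.28, 5.81, 0.27, -0.5, 0.75] ->  [0.565 0.184 0.18 ]
```

move_arm([
  [[0.4,0.4,0.5,0.05,-0.1,0.14],[0.8,0.8,1.0,0.1,-0.2,0.28],[1.2,1.2,1.7,0.14,-0.28,0.42],[1.7,1.7,2.6,0.2,-0.38,0.56],[2.1,2.0,3.4,0.24,-0.45,0.68],[2.44,2.28,3.95,0.27,-0.5,0.75],[2.44,2.28,3.95,0.27,-0.5,0.75],[2.44,2.28,3.95,0.27,-0.5,0.75],[2.44,2.28,3.95,0.27,-0.5,0.75]],
])

```text
time: 9.75
position: [0.5657, 0.183, 0.2561]
tool_rot: [0.676, 0.673, -0.211, 0.215]
ft_force: [-0.2, -0.9, -0.6]
grip_width: 0.0213
grip_force: 35.0
```

```bash
python3 lay.py | tail -2; python3 where.py pics/p3
```

```text
t 9.75 p [0.5657 0.183  0.2561] q [ 0.676  0.673 -0.211  0.215] w 0.0213 gf 35.0 F [-0.2 -0.9 -0.6] joints [ 0.24  0.75  1.57 -0.68  1.1   0.65]
[1.12, -0.03, 1.55, 0.0, 0.0, -0.01] ->  [0.565 0.184 0.18 ]
top 31 axis [-0.1    0.67   0.735] ends [0.5714 0.0497 0.1171] [0.5565 0.1497 0.2268]
side 24 axis [-0.955  0.232 -0.186] ends [0.573  0.0441 0.1352] [0.5558 0.0483 0.1319]
```

View pics/p3.png

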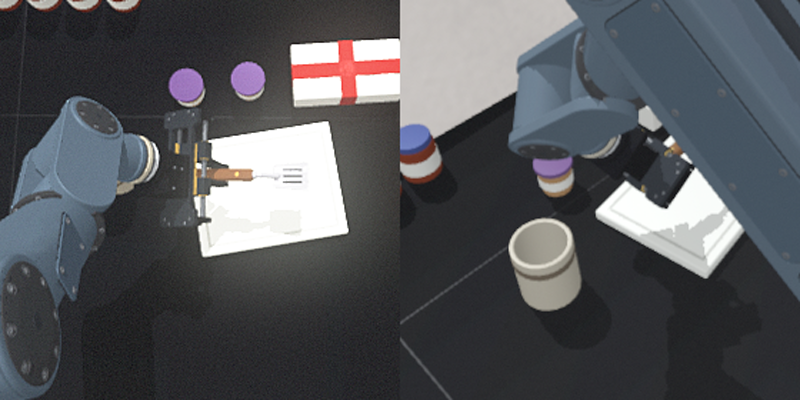

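Slice hovers over the board: handle at (235,174), blade at (290,176) in the left panel. Now the tilt from depth.

```bash
python3 - <<'E'
from rig import *
from h import *
c=camera("top");P=cloud(c)
for u in range(226,302,5):
    q=P[205:221,u];q=q[q[:,2]>.05]
    if len(q): print(u,len(q),np.median(q,0).round(4),q[:,2].max().round(4), q[:,0].min().round(3),q[:,0].max().round(3))
E
```

```text
226 15 [0.5627 0.1015 0.1517] 0.1988 0.537 0.579
231 16 [0.5645 0.0916 0.1292] 0.1412 0.547 0.581
236 16 [0.5642 0.0794 0.1287] 0.1337 0.548 0.583
241 9 [0.5655 0.0669 0.1316] 0.1332 0.556 0.575
246 9 [0.565  0.0545 0.1333] 0.1357 0.556 0.575
251 9 [0.5655 0.0422 0.1335] 0.1353 0.556 0.575
256 9 [0.5655 0.03   0.1327] 0.1369 0.556 0.575
261 4 [0.5669 0.0178 0.1325] 0.1347 0.564 0.571
266 4 [0.5676 0.0055 0.1286] 0.1311 0.564 0.572
271 12 [ 0.5621 -0.0067  0.1157] 0.1234 0.548 0.587
276 16 [ 0.5672 -0.019   0.1173] 0.1189 0.549 0.587
281 16 [ 0.567  -0.0315  0.1177] 0.1212 0.548 0.586
286 16 [ 0.567  -0.0439  0.119 ] 0.1212 0.549 0.586
291 16 [ 0.5669 -0.0563  0.1203] 0.1245 0.548 0.586
296 1 [ 0.5766 -0.0689  0.1168] 0.1168 0.577 0.577
301 1 [ 0.4177 -0.025   1.1086] 1.1086 0.418 0.418
```

The depths give a 4.6° slope with the blade underside level, exactly the resting attitude. With the tool at 55° the fingertips reach the board about 9 mm before the slice does, so I'll release from about 10 mm up.

move_arm([
  [[0.3,0,0.4,0,0,0],[0.7,0,1.0,0,0,0],[0.95,0,1.36,0,0,0],[1.1,0,1.57,0,0,0],[1.15,0,1.64,0,0,0],[1.15,0,1.64,0,0,0],[1.15,0,1.64,0,0,0]],
])

```text
time: 10.78
position: [0.5653, 0.1836, 0.175]
tool_rot: [0.676, 0.673, -0.213, 0.214]
ft_force: [-1.9, -0.6, 2.2]
grip_width: 0.0217
grip_force: 36.2
```

move_arm([
  [[0,0,0,0,0,0],[0,0,0,0,0,0],[0,0,0,0,0,0],[0,0,0,0,0,0],[0,0,0,0,0,0],[0,0,0,0,0,0]],
], claw=-0.3)

```text
time: 11.52
position: [0.5659, 0.1837, 0.1748]
tool_rot: [0.675, 0.673, -0.212, 0.215]
ft_force: [1.5, 1.0, 5.2]
grip_width: 0.0564
grip_force: 2.6
```

move_arm([
  [[0,0,-0.3,0,0,0],[0,0,-1,0,0,0],[0,0,-2.2,0,0,0],[0,0,-3,0,0,0],[0,0,-3,0,0,0]],
])

```text
time: 12.15
position: [0.5652, 0.2545, 0.2744]
tool_rot: [0.676, 0.673, -0.21, 0.215]
ft_force: [-0.3, -0.2, -0.5]
grip_width: 0.0564
grip_force: 0.0
```

```bash
cat > find.py <<'E'
from rig import *
from h import *
c=camera("top");P=cloud(c);hsv=cv2.cvtColor(c["pixels"],cv2.COLOR_BGR2HSV)
reg=(abs(P[...,0]-.559)<.12)&(abs(P[...,1]-.02)<.15)&(P[...,2]>.019)&(P[...,2]<.07)
br=reg&(hsv[...,1]>110)&(hsv[...,0]<20)
Q=P[br];m,V,S=axis(Q);V[0]*=-np.sign(V[0][1]);t=(Q-m)@V[0];print(len(Q),"handle dir",V[0].round(3),"ends",(m+V[0]*t.min()).round(4),(m+V[0]*t.max()).round(4))
for s in np.arange(-.06,.19,.012):
    w=m+V[0]*s;d=np.abs((P[...,:2]-w[:2])@V[0][:2])<.002
    q=P[reg&d&(np.abs((P[...,:2]-w[:2])@np.array([-V[0][1],V[0][0]]))<.03)&((P[...,2]>.026)|br)]
    if len(q):print(round(s,3),len(q),np.median(q,0).round(4))
cv2.imwrite("pics/lay_full.png",c["pixels"]);cv2.imwrite("pics/lay.png",cv2.resize(c["pixels"][130:300,170:340],(600,600),interpolation=2))
E
python3 find.py
```

```text
47 handle dir [ 0.063 -0.995  0.081] ends [0.5689 0.1334 0.0354] [0.5751 0.035  0.0434]
-0.036 2 [0.5596 0.1324 0.0314]
-0.024 16 [0.5674 0.1225 0.0363]
-0.012 11 [0.5682 0.1105 0.039 ]
-0.0 11 [0.5633 0.0993 0.0378]
0.012 14 [0.5683 0.0863 0.04  ]
0.024 9 [0.5651 0.0752 0.0389]
0.036 16 [0.5668 0.0631 0.0414]
0.048 8 [0.5668 0.0509 0.0435]
0.06 16 [0.5673 0.0389 0.0417]
0.072 6 [0.5673 0.0268 0.0413]
0.084 8 [0.5678 0.0149 0.0381]
0.096 4 [0.5686 0.0029 0.0354]
0.108 7 [ 0.5676 -0.0105  0.0295]
0.12 6 [ 0.5658 -0.0214  0.027 ]
0.132 11 [ 0.5659 -0.0323  0.0272]
0.144 14 [ 0.5756 -0.0457  0.0274]
0.156 22 [ 0.5729 -0.0566  0.0277]
```

View pics/lay.png

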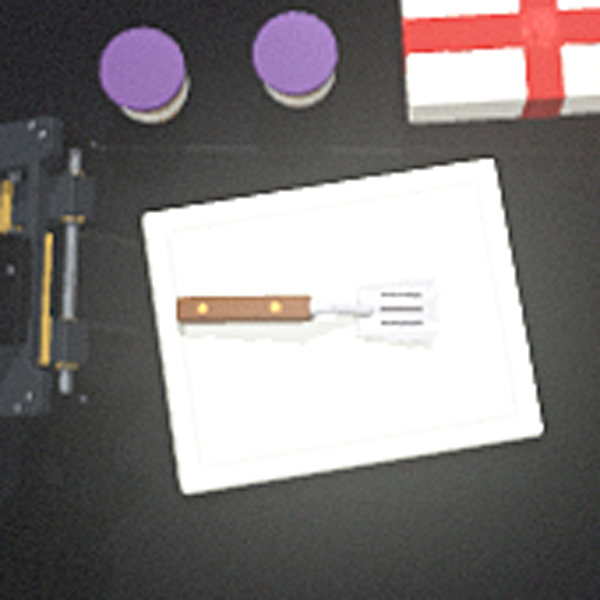

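Slice lies flat on the board: handle from (177,308) to (310,308), neck at (335,311), blade at (400,310). Next is the regrasp on the neck.

```bash
cat > regrip.py <<'E'
from plan import *
from kin import ik7
T=tool(-90,-100);n=np.array([.5675,.011,.032]);z=T.as_matrix()[:,2]
L=[(n-(.173+.1)*z,T),(n-.173*z,T)]
for p,r in L: print([x.round(2).tolist() for x in ik7(p,r)])
chain(L)
E
python3 regrip.py
```

```text
[[-0.3, 0.6, 1.67, 0.21, 0.94, -0.43]]
[[-0.27, 0.76, 1.72, 0.25, 0.73, -0.47]]
t 12.2 p [0.5647 0.2534 0.2728] q [ 0.675  0.673 -0.212  0.214] w 0.0565 gf 0.0 F [ 0.  -0.9  0.5] joints [ 0.35  0.75  1.48 -0.61  1.22  0.66]
[-6.34, 0.08, 3.58, 0.0, 0.79, -0.0] ->  [ 0.568 -0.036  0.301]
[-0.0, 0.0, 2.5, 0.0, 0.0, 0.0] ->  [ 0.568 -0.019  0.202]
```

move_arm([
  [[-6.34,0.08,3.58,0,0.79,0],[-6.34,0.08,3.58,0,0.79,0],[-6.34,0.08,3.58,0,0.79,0],[-6.34,0.08,3.58,0,0.79,0],[-6.34,0.08,3.58,0,0.79,0],[-6.34,0.08,3.58,0,0.79,0],[-6.34,0.08,3.58,0,0.79,0],[-6.34,0.08,3.58,0,0.79,0],[-6.34,0.08,3.58,0,0.79,0]],
])

```text
time: 13.32
position: [0.5673, -0.0355, 0.3008]
tool_rot: [0.704, 0.704, 0.064, -0.062]
ft_force: [-0.6, -0.3, 0.1]
grip_width: 0.0563
grip_force: 0.0
```

```bash
python3 regrip.py|tail -3
```

```text
t 13.32 p [ 0.5673 -0.0355  0.3008] q [ 0.704  0.704  0.064 -0.062] w 0.0563 gf 0.0 F [-0.6 -0.3  0.1] joints [-0.3   0.6   1.67  0.21  0.94 -0.43]
[-0.02, 0.0, -0.01, 0.0, -0.0, 0.0] ->  [ 0.568 -0.036  0.301]
[-0.0, 0.0, 2.5, 0.0, 0.0, 0.0] ->  [ 0.568 -0.019  0.202]
```

move_arm([
  [[0,0,0.6,0,0,0],[0,0,1.4,0,0,0],[0,0,2.0,0,0,0],[0,0,2.35,0,0,0],[0,0,2.48,0,0,0],[0,0,2.48,0,0,0]],
])

```text
time: 14.08
position: [0.5682, -0.0194, 0.2038]
tool_rot: [0.705, 0.704, 0.064, -0.061]
ft_force: [-0.9, -0.5, -0.0]
grip_width: 0.0566
grip_force: 0.0
```

```bash
python3 regrip.py|tail -3|head -1
```

```text
t 14.07 p [ 0.5682 -0.0194  0.2038] q [ 0.705  0.704  0.064 -0.061] w 0.0566 gf 0.0 F [-0.9 -0.5 -0. ] joints [-0.27  0.76  1.71  0.26  0.73 -0.46]
```

No contact yet, so I'm closing.

move_arm([
  [[0,0,0.04,0,0,0],[0,0,0.04,0,0,0],[0,0,0.04,0,0,0],[0,0,0.04,0,0,0],[0,0,0.04,0,0,0],[0,0,0.04,0,0,0],[0,0,0.04,0,0,0],[0,0,0.04,0,0,0]],
], claw=1, squeeze=45)

```text
time: 15.08
position: [0.568, -0.0194, 0.202]
tool_rot: [0.705, 0.704, 0.064, -0.061]
ft_force: [-0.8, -0.0, 0.5]
grip_width: 0.0087
grip_force: 45.0
```

```bash
cat > ins.py <<'E'
from plan import *
from kin import ik7
import sys
C=np.array([.590,.2955])
def pose(lean,bx,by,bz,off=104.6,az=-90):
    "TCP pose putting the butt centre at (bx,by,bz), slice leaning 'lean' deg towards az"
    a=np.radians(az);u=np.array([np.cos(a),np.sin(a),0]);l=np.radians(lean);k=np.array([0,0,1.])
    xs=u*np.sin(l)+k*np.cos(l);zs=-u*np.cos(l)+k*np.sin(l)
    gp=np.array([bx,by,bz])+.123*xs-.005*zs
    T=tool(az,90-lean-off);return gp-.173*T.as_matrix()[:,2],T
if __name__=="__main__":
    T0=tool(-90,-100);
    L=[((.567,-.02,.36),T0),pose(50,.58,.24,.17),pose(20,C[0],C[1]+.018,.165)]
    for p,r in L: print([x.round(2).tolist() for x in ik7(p,r)])
    i=int(sys.argv[1]);chain(L[i:])
E
python3 ins.py 0
```

```text
[[-0.27, 0.51, 1.62, 0.19, 1.06, -0.37]]
[[0.26, 0.57, 1.41, -0.44, 1.32, 0.41]]
[[0.58, 0.83, 1.04, -0.8, 1.83, 0.59]]
t 15.07 p [ 0.568  -0.0194  0.202 ] q [ 0.705  0.704  0.064 -0.061] w 0.0087 gf 45.0 F [-0.8 -0.   0.5] joints [-0.27  0.76  1.71  0.26  0.73 -0.47]
[0.68, -0.01, -3.89, 0.0, -0.0, -0.0] ->  [ 0.567 -0.02   0.36 ]
[6.01, 0.33, 0.01, 0.0, -0.62, 0.0] ->  [0.58  0.217 0.402]
[4.61, 0.25, -1.51, 0.0, -0.52, 0.0] ->  [0.59  0.409 0.377]
```

move_arm([
  [[0.02,0,-0.12,0,0,0],[0.09,0,-0.5,0,0,0],[0.21,0,-1.2,0,0,0],[0.35,0,-2.0,0,0,0],[0.52,0,-3.0,0,0,0],[0.65,0,-3.7,0,0,0],[0.68,0,-3.89,0,0,0],[0.68,0,-3.89,0,0,0]],
])

```text
time: 16.08
position: [0.5672, -0.02, 0.3603]
tool_rot: [0.705, 0.704, 0.064, -0.061]
ft_force: [-0.4, 0.2, -1.1]
grip_width: 0.0087
grip_force: 45.0
```

```bash
python3 ins.py 1|tail -3; python3 where.py pics/p4; python3 - <<'E'
from rig import *
from h import *
c=camera("top");P=cloud(c);hsv=cv2.cvtColor(c["pixels"],cv2.COLOR_BGR2HSV)
m=(P[...,2]>.1)&(P[...,2]<.3)&(hsv[...,1]>110)&(hsv[...,0]<20)&(abs(P[...,0]-.567)<.05)
Q=P[m];a,V,S=axis(Q);print(len(Q),a.round(4),V[0].round(3),S.round(4),Q[:,1].max())
E
```

```text
t 16.07 p [ 0.5672 -0.02    0.3603] q [ 0.705  0.704  0.064 -0.061] w 0.0087 gf 45.0 F [-0.4  0.2 -1.1] joints [-0.27  0.51  1.62  0.2   1.06 -0.37]
[6.01, 0.31, 0.03, 0.0, -0.62, -0.0] ->  [0.58  0.217 0.402]
[4.61, 0.25, -1.51, 0.0, -0.52, 0.0] ->  [0.59  0.409 0.377]
top 208 axis [-0.023  0.996 -0.089] ends [0.5668 0.0672 0.1991] [0.5653 0.1322 0.1932]
side 340 axis [-0.19   0.944 -0.269] ends [ 0.5799 -0.0016  0.2201] [0.5534 0.13   0.1826]
843 [ 0.5634 -0.3945  0.156 ] [ 0.005 -0.999 -0.04 ] [0.327  0.0341 0.0253] 0.13082286111773395
```

View pics/p4.png

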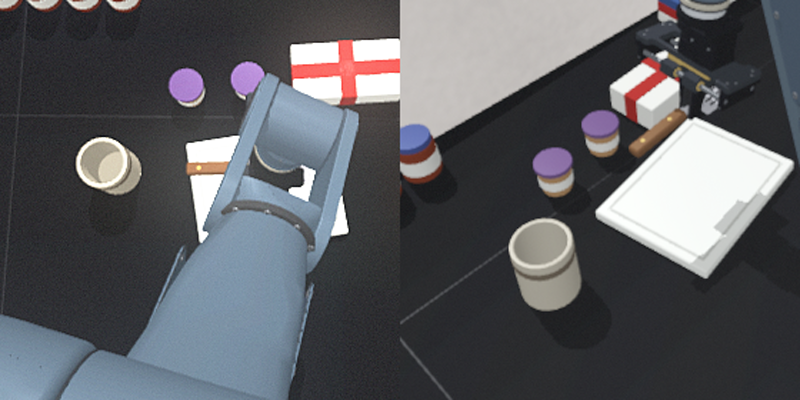

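The slice is lifted by the neck with the handle level (right panel, handle at (658,132)), still sloped about 5°, so nothing slipped. Next I pitch it up and move towards the crock.

move_arm([
  [[0.4,0,0,0,-0.06,0],[1.1,0.05,0,0,-0.13,0],[1.9,0.1,0,0,-0.22,0],[2.8,0.15,0,0,-0.32,0],[3.8,0.2,0,0,-0.43,0],[4.8,0.25,0,0,-0.52,0],[5.6,0.3,0.03,0,-0.58,0],[6.0,0.31,0.03,0,-0.62,0],[6.0,0.31,0.03,0,-0.62,0]],
])

```text
time: 17.35
position: [0.58, 0.2177, 0.3995]
tool_rot: [0.69, 0.69, -0.155, 0.156]
ft_force: [-0.2, -1.4, -0.8]
grip_width: 0.0088
grip_force: 45.0
```

```bash
python3 ins.py 2|tail -2
```

```text
t 17.35 p [0.58   0.2177 0.3995] q [ 0.69   0.69  -0.155  0.156] w 0.0088 gf 45.0 F [-0.2 -1.4 -0.8] joints [ 0.26  0.57  1.41 -0.44  1.31  0.41]
[4.56, 0.25, -1.54, 0.0, -0.52, -0.0] ->  [0.59  0.409 0.377]
```

move_arm([
  [[0.4,0,-0.2,0,-0.07,0],[1.1,0.05,-0.45,0,-0.15,0],[1.9,0.1,-0.7,0,-0.24,0],[2.8,0.15,-1.0,0,-0.34,0],[3.7,0.2,-1.3,0,-0.43,0],[4.3,0.25,-1.5,0,-0.49,0],[4.56,0.25,-1.54,0,-0.52,0],[4.56,0.25,-1.54,0,-0.52,0],[4.56,0.25,-1.54,0,-0.52,0]],
])

```text
time: 18.48
position: [0.5912, 0.4061, 0.3789]
tool_rot: [0.629, 0.625, -0.327, 0.328]
ft_force: [0.4, -0.0, -0.4]
grip_width: 0.0086
grip_force: 45.0
```

```bash
python3 ins.py 2|tail -2; python3 where.py pics/p5; python3 - <<'E'
from h import *
c=cv2.imread("pics/p5side.png");d=cv2.imread("pics/p5top.png")
cv2.imwrite("pics/p5b.png",cv2.hconcat([cv2.resize(d[110:270,90:250],(400,400),interpolation=2),cv2.resize(c[180:360,70:250],(400,400),interpolation=2)]))
E
```

```text
t 18.48 p [0.5912 0.4061 0.3789] q [ 0.629  0.625 -0.327  0.328] w 0.0086 gf 45.0 F [ 0.4 -0.  -0.4] joints [ 0.57  0.82  1.05 -0.8   1.83  0.59]
[0.08, -0.03, -0.04, -0.0, -0.0, -0.01] ->  [0.59  0.409 0.377]
top 60 axis [-0.038 -0.122 -0.992] ends [0.5867 0.3151 0.3572] [0.5799 0.2931 0.1787]
side 88 axis [ 0.565 -0.242 -0.788] ends [0.4998 0.3461 0.3017] [0.5892 0.3078 0.177 ]
```

View pics/p5b.png

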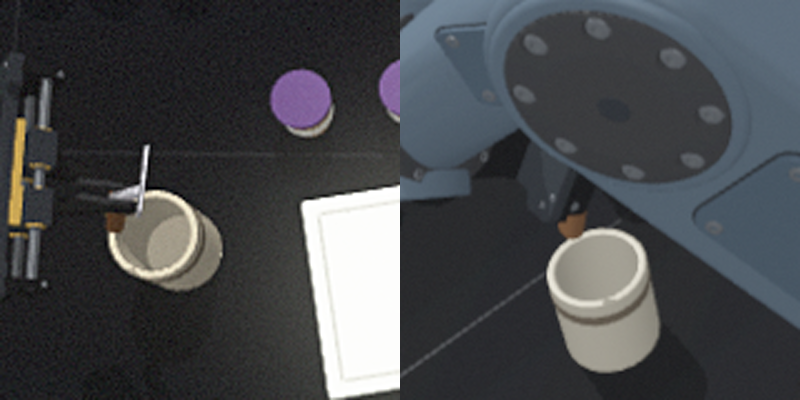

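Left panel: blade edge-on at (140,180) and handle at (116,220) beside the rim, since parallax shifts it outward. Right panel: handle end at (572,222) above the rim. Measuring the handle cleanly.

```bash
cat > butt.py <<'E'
from rig import *
from h import *
for n in("top","side"):
    c=camera(n);P=cloud(c);hsv=cv2.cvtColor(c["pixels"],cv2.COLOR_BGR2HSV)
    m=(c["range_z"]>0)&(hsv[...,1]>110)&(hsv[...,0]<20)&(np.hypot(P[...,0]-.59,P[...,1]-.3)<.06)&(P[...,2]>.112)&(P[...,2]<.30)
    Q=P[m];print(n,len(Q))
    for lo in np.arange(.11,.28,.02):
        q=Q[(Q[:,2]>=lo)&(Q[:,2]<lo+.02)]
        if len(q):print(" z",lo.round(2),len(q),q.min(0).round(4),q.max(0).round(4))
    R=P[(P[...,2]>.104)&(P[...,2]<.112)&(hsv[...,1]<100)&(np.hypot(P[...,0]-.59,P[...,1]-.2955)<.055)]
    print(" rim",len(R),fitcircle(R[:,:2]))
E
python3 butt.py
```

```text
top 48
 z 0.17 9 [0.5796 0.3022 0.176 ] [0.5843 0.3183 0.1897]
 z 0.19 10 [0.5797 0.2935 0.19  ] [0.582  0.3096 0.2096]
 z 0.21 10 [0.5801 0.2888 0.2139] [0.5824 0.3018 0.2277]
 z 0.23 11 [0.5803 0.2794 0.2345] [0.5824 0.2943 0.246 ]
 z 0.25 7 [0.5804 0.2778 0.2503] [0.5825 0.2904 0.2597]
 rim 234 (array([0.59002127, 0.29566165]), np.float64(0.041338250778966926))
side 86
 z 0.17 65 [0.5782 0.3004 0.1737] [0.5971 0.3173 0.1899]
 z 0.19 21 [0.5788 0.3006 0.1903] [0.5888 0.3128 0.1989]
 rim 408 (array([0.58876245, 0.2960566 ]), np.float64(0.04115921533710691))
```

```bash
python3 - <<'E'
from ins import *
from kin import ik7
L=[pose(20,.589,.311,.03),pose(20,.589,.311,.011)]
for p,r in L: print([x.round(2).tolist() for x in ik7(p,r)])
chain(L)
E
```

```text
[[0.57, 0.97, 1.12, -0.77, 1.68, 0.75]]
[[0.57, 1.0, 1.12, -0.77, 1.66, 0.77]]
t 18.68 p [0.5911 0.4066 0.3794] q [ 0.629  0.625 -0.326  0.328] w 0.0082 gf 45.0 F [ 0.6 -0.6 -0.7] joints [ 0.57  0.82  1.05 -0.8   1.83  0.59]
[2.82, -0.07, 1.96, -0.0, -0.0, -0.01] ->  [0.589 0.407 0.242]
[0.39, 0.0, 0.27, 0.0, 0.0, 0.0] ->  [0.589 0.407 0.223]
```

move_arm([
  [[0.2,-0.03,0.14,0,0,0],[0.5,-0.05,0.35,0,0,0],[0.9,-0.07,0.62,0,0,0],[1.3,-0.07,0.9,0,0,0],[1.7,-0.07,1.18,0,0,0],[2.1,-0.07,1.46,0,0,0],[2.5,-0.07,1.74,0,0,0],[2.75,-0.07,1.91,0,0,0],[2.82,-0.07,1.96,0,0,0],[2.82,-0.07,1.96,0,0,0]],
])

```text
time: 19.92
position: [0.5888, 0.4077, 0.2416]
tool_rot: [0.628, 0.625, -0.326, 0.328]
ft_force: [0.3, 0.0, -0.7]
grip_width: 0.0087
grip_force: 45.0
```

```bash
python3 -c "
from plan import *
chain([])"; python3 butt.py
```

```text
t 19.93 p [0.5888 0.4077 0.2416] q [ 0.628  0.625 -0.326  0.328] w 0.0087 gf 45.0 F [ 0.3  0.  -0.7] joints [ 0.57  0.97  1.11 -0.77  1.67  0.75]
top 11
 z 0.11 2 [0.5787 0.2837 0.1131] [0.5788 0.2864 0.114 ]
 z 0.15 2 [0.5524 0.3378 0.1648] [0.553  0.3408 0.169 ]
 z 0.17 1 [0.5521 0.3424 0.171 ] [0.5521 0.3424 0.171 ]
 z 0.19 2 [0.5517 0.3175 0.1964] [0.5532 0.3236 0.2065]
 z 0.21 4 [0.553  0.3083 0.2136] [0.5987 0.3305 0.2145]
 rim 226 (array([0.59004661, 0.29565087]), np.float64(0.04133676591955592))
side 0
 rim 0 (array([0., 0.]), np.float64(0.0))
```

move_arm([
  [[0.08,0,0.06,0,0,0],[0.18,0,0.13,0,0,0],[0.26,0,0.18,0,0,0],[0.32,0,0.22,0,0,0],[0.36,0,0.25,0,0,0],[0.36,0,0.25,0,0,0]],
])

```text
time: 20.78
position: [0.5886, 0.4076, 0.2236]
tool_rot: [0.628, 0.625, -0.327, 0.328]
ft_force: [0.1, -0.4, -0.2]
grip_width: 0.0086
grip_force: 45.0
```

move_arm([
  [[0.03,0,0.02,0,0,0],[0.05,0,0.03,0,0,0],[0.05,0,0.03,0,0,0]],
])

```text
time: 21.15
position: [0.5887, 0.4078, 0.2216]
tool_rot: [0.628, 0.625, -0.327, 0.328]
ft_force: [0.1, -0.5, -1.0]
grip_width: 0.0084
grip_force: 45.0
```

move_arm([
  [[0.03,0,0.02,0,0,0],[0.05,0,0.03,0,0,0],[0.05,0,0.03,0,0,0]],
])

```text
time: 21.52
position: [0.5889, 0.4077, 0.2205]
tool_rot: [0.628, 0.624, -0.327, 0.329]
ft_force: [-0.5, -2.2, 5.8]
grip_width: 0.0086
grip_force: 45.0
```

move_arm([
  [[0,0,0,0,0,0],[0,0,0,0,0,0],[0,0,0,0,0,0],[0,0,0,0,0,0],[0,0,0,0,0,0],[0,0,0,0,0,0],[0,0,0,0,0,0]],
], claw=-0.6)

```text
time: 22.4
position: [0.5883, 0.4077, 0.2183]
tool_rot: [0.628, 0.625, -0.327, 0.327]
ft_force: [0.1, -0.3, 0.6]
grip_width: 0.0672
grip_force: 0.0
```

move_arm([
  [[0,0,-0.3,0,0,0],[0,0,-0.9,0,0,0],[0,0,-1.8,0,0,0],[0,0,-2.8,0,0,0],[0,0,-3.6,0,0,0],[0,0,-4,0,0,0],[0,0,-4,0,0,0]],
])

```text
time: 23.28
position: [0.5879, 0.5409, 0.3114]
tool_rot: [0.628, 0.626, -0.325, 0.328]
ft_force: [0.1, 0.2, -0.9]
grip_width: 0.0696
grip_force: 0.0
```

```bash
python3 butt.py; python3 - <<'E'
from rig import *
from h import *
c=camera("side")["pixels"];d=camera("top")["pixels"]
cv2.imwrite("pics/end.png",cv2.hconcat([cv2.resize(d[110:270,90:250],(400,400),interpolation=2),cv2.resize(c[180:360,70:250],(400,400),interpolation=2)]))
E
```

```text
top 0
 rim 299 (array([0.58999905, 0.29649852]), np.float64(0.04076231806298504))
side 0
 rim 0 (array([0., 0.]), np.float64(0.0))
```

View pics/end.png

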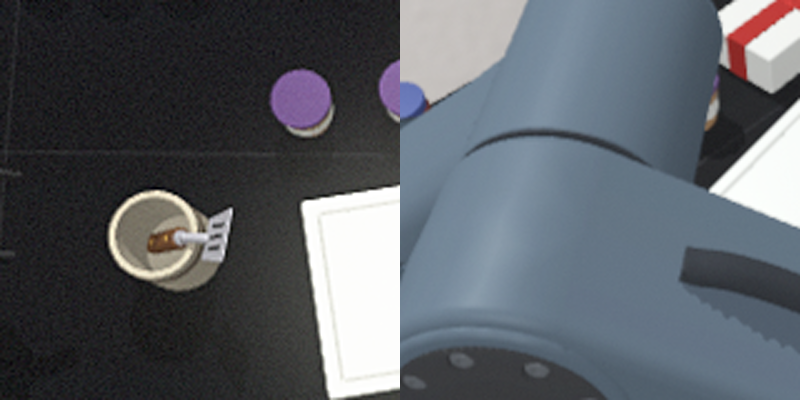

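The slice stands handle-down in the crock: handle at (165,238), neck on the rim at (190,238), blade up at (218,236). The crock hasn't moved. Quick check of the lean and rest, then hand in.

```bash
python3 - <<'E'
from rig import *
from h import *
def bl():
    P=cloud(camera("top"));Q=P[(np.hypot(P[...,0]-.59,P[...,1]-.25)<.08)&(P[...,2]>.118)&(P[...,2]<.25)];a,V,S=axis(Q)
    return len(Q),a.round(4),V.round(2).tolist(),Q[Q[:,2].argmax()].round(3)
print(bl())
for _ in range(4): r=bl()
print(r)
h,z=r[3],0
lean=np.degrees(np.arctan2(np.hypot(h[0]-.59,h[1]-.32),h[2]-.012));print("lean~",lean)
if lean<38: print(hand_in())
E
```

```text
(198, array([0.5807, 0.2244, 0.1487]), [[-0.06, -0.63, 0.78], [0.99, -0.12, -0.02], [-0.11, -0.77, -0.63]], array([0.555, 0.21 , 0.176]))
(200, array([0.5808, 0.2244, 0.1485]), [[-0.07, -0.62, 0.79], [0.99, -0.13, -0.02], [0.11, 0.78, 0.62]], array([0.581, 0.206, 0.177]))
lean~ 34.72423735441966
the job is handed in; nothing more can be done
None
```

The cake slice is standing handle-down, blade up, in its crock at a lean of about 35–38°, under the 43° limit; the crock and bystanders look undisturbed, and I've handed the job in (no verdict was returned).

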